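# Lock the jar step with its pin in the hidden latch slot

## Task

Lock the jar step: take the locking pin, put its rod in under the step's front lip, and feel gently along the hidden rail for the one latch slot, then push the pin fully home. Leave the pin there upright on the counter, and do not disturb the jars, the other kitchen things or the lamp switch.

Things in the scene. Friction and masses are not known exactly. Their poses are not given: they have to be found in the camera images.
- pin: Loose locking pin, black plastic grip, aluminium rod, about 90 g, standing on the counter. Origin: centre of the grip block's underside; z up, x along the rod to its tip. Block 28 (x) x 16 (y) x 60 (z) mm: pinch the 16 mm from above. A foot 6 mm high reaches to x = 34. Round rod, 8 mm in diameter, hemispherical tip, leaves the block at x = 14, ends at x = 109, axis 26 mm up.
- pin_tip (a point): Very end of the pin's rod, at (109, 0, 26) mm in the pin's frame; same axes as the pin.
- step: Jar step, pale wood, fixed: a low bench 160 (x) x 400 (y) x 62 (z) mm carrying two jars. Origin: centre of its underside; x from its front (robot side) to its back, z up. The front face (x = -80 mm) is closed but for a mouth, y = -85 to +85 mm, from the counter up to 39 mm, under a lip 10 mm thick. Inside, at x = -45 mm, is a hidden flat rail. Pressing it over 25 N with the pin is too rough.
- plate_mid (a point): Point on the hidden rigid rail's face, at (-45, 0, 26) mm in the step's frame, same axes. The smooth rail has one blind slot: 12 mm wide, 17 to 37 mm above the counter, 32 mm deep along x, solid bottom. Its middle lies anywhere from y = -50 to +50 mm, not measured: find it by feel. The rod fits with the pin on the counter or held up to 6 mm above. Home: the tip touches the bottom.
- jar_a: Closed clear glass jar, 72 mm in diameter, 110 mm high, standing on the back of the step. Origin: centre of its underside. Leave alone.
- jar_b: Closed greenish glass jar, 84 mm in diameter, 140 mm high, standing on the back of the step. Origin: centre of its underside. Leave alone.
- funnel: Steel funnel standing mouth down, 90 mm in diameter, 95 mm high. Origin: centre of its underside. Leave alone.
- scoop: Yellow plastic scoop, bowl 75 x 50 x 35 mm with an 80 mm handle towards -x. Origin: centre of the bowl's underside. Leave alone.
- saucer: White ceramic saucer, 120 mm in diameter, 18 mm high. Origin: centre of its underside. Leave alone.
- crock: Small terracotta bowl, 90 mm in diameter, 75 mm high. Origin: centre of its underside. Leave alone.
- lamp_switch_tip (a point): Tip of the toggle of the shelf lamp's switch, at the right on the counter. Leave alone.

How it is judged:
By the outcome, as a careful person would: the job done as asked, in the order asked, and still so for the second after the job is handed in, with the robot touching nothing.
It also fails if it takes over 64 s, if anything falls off the work surface, if the arm or the gripper's body presses on something with over 40 N, if the wrist force passes 120 N, or if a joint passes its speed limit or range.

## Robot

A 6-joint arm with a two-finger parallel gripper is mounted at the origin on the work surface. World frame = base frame: x ahead of the robot, y to its left, z up, the work surface at z = 0. Lengths are in m, angles in rad, forces in N, time in s.
With the tool pointing down it reaches from about 0.35 to 0.975 m from the base axis. Payload 4.9 kg.
Tool frame: the origin (TCP) lies on the centre line of the jaws, within the pads' length; the fingertips stand ctrl.nose_length ahead of it and the grasp point (between the pads) lies 2 mm behind it (ctrl.nose_length is the distance from the TCP to the fingertips, in m); z points along the fingers, y is the direction in which the jaws open and shut (so a half turn about z gives the same grasp; the last joint's range is limited). The gripper opens to 85 mm and grips with 20 to 120 N. Pads are 22 mm wide; open, the fingers measure 114 mm over their backs; the gripper's body (76 mm by 85 mm) begins 54 mm behind the grasp point. The pads swing forward as they close: fully open they stand 13 mm farther back than shut.
Start: joints at [-1.382, 0.053, 1.613, -0, 1.476, -0.119], TCP at [0.189, -0.596, 0.248] pointing down, gripper open.
Joint ranges: [-3.01, 3.01], [-1.01, 2.22], [0.06, 2.58], [-1.02, 4.17], [0.09, 2.62], [-3.14, 3.14]. Speed limits (rad/s): [2.57, 2.57, 3.14, 3.14, 3.14, 3.14].

## Interface

Orientations are given as a rotation vector (axis times angle).
In Python, from station import sensors, get_image, order, ctrl gives the robot as it stands.
- The arm moves only by the tool move_arm, never from a script. Its argument "increments" is a list of rows, each a list of 5 numbers: the shift along the tool's x, y, z in cm, then the turn about the tool's z in degrees, then the finger opening in cm, from 0 to 8.54. In form: [[dx, dy, dz, twist, gripper], ...]. A call has 1 to 5 rows; each row is the pose to reach, as a shift and turn from the pose commanded when the call began, along the tool's axes at that moment; what a row does not reach only later rows make up. A row lasts 1/8 s, in which the tool goes at most 62.5 mm and 10.7 degrees, less where a joint would pass 70% of its speed; a pose out of reach is approached as far as the arm can. A call with a gripper value outside its range is refused whole. The fingers move at their own pace and stop on an object; "newtons" is the grip in N (left out, the last holds). Time passes only in rows, so rows that repeat a pose let the fingers close. It gives the time, the measured TCP pose, the force and the opening at its end, in the units of the state.
- sensors.get_obs(): the state, without advancing time (a new reading comes with each control period).
- get_image(name): name is "scene" or "top"; returns a dict with "image" (480x640x3 uint8, red, green, blue), "K" (3x3 intrinsics, pixels), "R" (3x3) and "t" (3): a world point X has camera coordinates R X + t. Camera axes: x right, y down, z forward; pixel columns grow to the right and rows downward; lengths in m; the calibration is good to about 2 mm. A picture is of the moment at which its call begins. There is no depth.
- order.finish_job(): hands the job in, once; it reports no verdict.
The state is a dict: "t": time; "q": joint angles; "dq": joint speeds; "effort": joint torques, N m; "tool_pos": TCP position; "tool_rot": TCP orientation; "contact_force": force on the tool from outside, world axes, zero at the start; "wrist_torque": the same for the moment, N m; "opening": finger opening in m.
Only numpy, scipy, OpenCV 4.12 (cv2) and the standard library are available. Lean on these libraries where they do the work, as an engineer would, in place of code of your own. Each camera call takes 0.05 s, during which the arm holds its last target.

## Working session

There is one attempt and no reset: what is moved stays moved. The work goes in short steps, Python scripts to look and compute and a tool call to move; the robot and the scene stay as the last step left them, time stands still between calls to the robot, and variables do not carry over. Pictures are saved under pics/ and viewed, and the job is handed in when it is done.

Besides the shell and the picture viewer there is one more tool, called after "Call:" as name(argument=value, ...) on one line, values as JSON. move_arm: Moves the arm, as the interface text tells. Its arguments: {"type":"object","properties":{"increments":{"type":"array"},"newtons":{"type":"number"}},"required":["increments"]}

```bash
mkdir -p pics; ls; cat > h.py <<'E'
import numpy as np, cv2
from station import sensors, get_image, order, ctrl
E
python3 - <<'E'
from h import *
for n in("scene","top"):
    d=get_image(n); cv2.imwrite(f"pics/{n}0.png",d["image"][:,:,::-1]); np.savez(f"{n}0.npz",**d)
    print(n,d["K"].tolist(),(-d["R"].T@d["t"]).round(3),d["R"].round(3).tolist())
print(sensors.get_obs(),ctrl.nose_length)
E
```

```text
pics
scene [[529.820559653154, 0.0, 319.8223443454226], [0.0, 529.820559653154, 250.6101472518625], [0.0, 0.0, 1.0]] [1.378 0.662 0.867] [[-0.637, 0.771, -0.013], [0.484, 0.386, -0.785], [-0.6, -0.507, -0.619]]
top [[478.02030418131585, 0.0, 323.7905121879754], [0.0, 478.02030418131585, 240.3557384207798], [0.0, 0.0, 1.0]] [ 0.509 -0.026  1.391] [[-0.029, -1.0, 0.004], [-0.998, 0.029, -0.048], [0.048, -0.005, -0.999]]
{'t': 0.1, 'q': array([-1.38202734e+00,  5.33075633e-02,  1.61414269e+00, -7.37922170e-06,
        1.47601796e+00, -1.19038969e-01]), 'dq': array([ 0.00045646,  0.00011486, -0.00167749, -0.00181371, -0.00043948,
       -0.00082685]), 'effort': array([-3.23036447e-04, -3.94906354e+01, -3.71364462e+01, -1.41345463e-04,
        3.92082991e-03, -7.54295058e-06]), 'tool_pos': array([ 0.18923144, -0.59510748,  0.24718393]), 'tool_rot': array([-3.10260729e+00, -4.81310910e-01,  1.14158851e-04]), 'contact_force': array([-0.80464892, -0.18214984, -0.60359971]), 'wrist_torque': array([-0.06294448, -0.02356047, -0.03391696]), 'opening': 0.08554656886891018} 0.017
```

View pics/scene0.png

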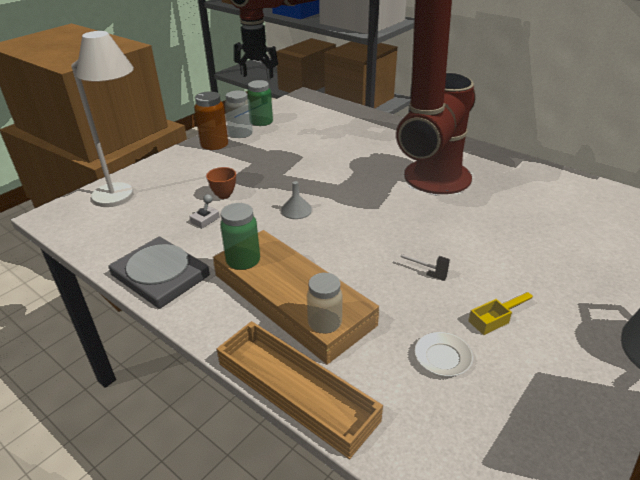

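View pics/top0.png

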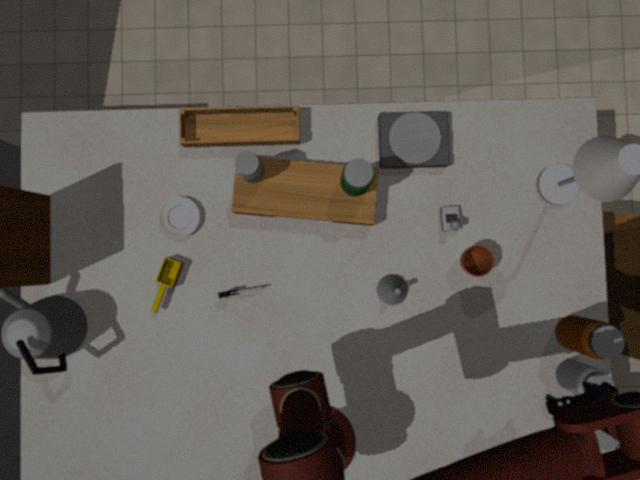

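The scene view shows the pin at about (440,267) with its rod tip near (395,261). In the top view the pin is at (230,293) and its tip at (270,286). The step spans (232,157) to (380,223) in the top view. I'll zoom in on both.

```bash
python3 - <<'E'
import cv2,numpy as np
t=cv2.imread("pics/top0.png"); s=cv2.imread("pics/scene0.png")
cv2.imwrite("pics/c1.png",np.vstack([cv2.resize(t[270:310,205:285],None,fx=8,fy=8,interpolation=2),cv2.resize(s[240:290,380:460],(640,280),interpolation=2)[:280]]))
cv2.imwrite("pics/c2.png",cv2.resize(t[145:235,220:390],None,fx=4.5,fy=4.5,interpolation=2))
cv2.imwrite("pics/c3.png",cv2.resize(s[195:365,205:385],None,fx=3.5,fy=3.5,interpolation=2))
E
```

```text
(no output)
```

View pics/c1.png

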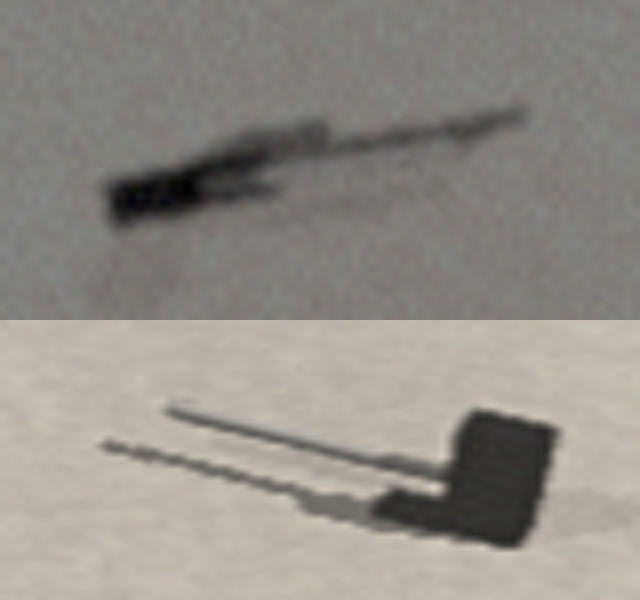

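View pics/c2.png

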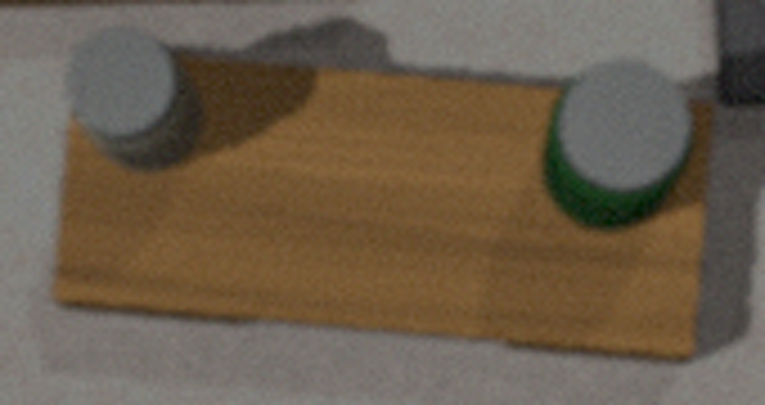

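View pics/c3.png

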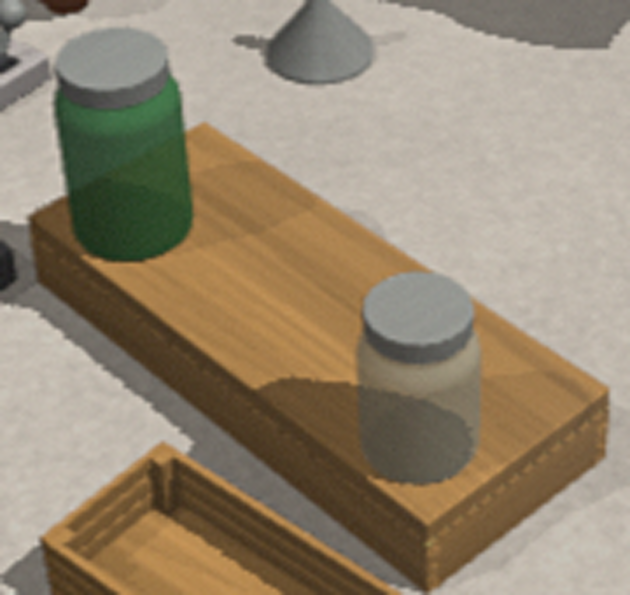

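```bash
cat >> h.py <<'E'
def ray(n,u,v,z):
    d=np.load(n) if isinstance(n,str) else n
    R,t,K=d["R"],d["t"],d["K"]; c=-R.T@t
    r=R.T@np.linalg.solve(K,[u,v,1]); return c+r*(z-c[2])/r[2]
def proj(n,X):
    d=np.load(n) if isinstance(n,str) else n
    p=d["K"]@(d["R"]@np.array(X)+d["t"]); return p[:2]/p[2]
E
python3 - <<'E'
from h import *
np.set_printoptions(precision=4,suppress=True)
S=[ray("scene0.npz",*p,.062) for p in((263.6,230.1),(378.4,307.3),(327.9,345),(214.1,257.3))]
T=[ray("top0.npz",*p,.062) for p in((373.3,224.3),(232.7,211.7),(378.2,167.2))]
for a in S+T: print(a)
print("front len",np.linalg.norm(S[1]-S[0]),np.linalg.norm(T[1]-T[0]))
print("yaw",[np.degrees(np.arctan2(-(a-b)[0],(a-b)[1])) for a,b in((S[1],S[0]),(S[2],S[3]),(T[1],T[0]))])
a=ray("scene0.npz",400.6,255.7,.026);b=ray("scene0.npz",435.6,267.7,.026);c=ray("top0.npz",270.6,284,.026);print("tip",a,c,"exit",b,np.linalg.norm(a-b))
print("yaw pin",np.degrees(np.arctan2(*(a-b)[[1,0]])))
# block mask
for n,(u0,v0,u1,v1) in(("top",(205,270,285,310)),("scene",(420,240,460,290))):
    im=np.load(n+"0.npz")["image"][v0:v1,u0:u1].astype(int).max(2)
    m=(im<(35 if n=="top" else 70)).astype(np.uint8)
    ys,xs=np.nonzero(m); print(n,m.sum(),xs.min()+u0,xs.max()+u0,ys.min()+v0,ys.max()+v0)
    cs=max(cv2.findContours(m,0,2)[0],key=cv2.contourArea); print((cv2.approxPolyDP(cs,1.5,True)[:,0]+[u0,v0]).tolist())
E
```

```text
[ 0.6218 -0.1661  0.062 ]
[0.6705 0.227  0.062 ]
[0.8224 0.2095 0.062 ]
[ 0.7774 -0.1815  0.062 ]
[ 0.6134 -0.1717  0.062 ]
[0.66   0.2192 0.062 ]
[ 0.7735 -0.1909  0.062 ]
front len 0.3960965615809143 0.3936484342462253
yaw [np.float64(-7.071808080270424), np.float64(-6.555481658413532), np.float64(-6.79632353298039)]
tip [0.4508 0.1456 0.026 ] [0.4546 0.1223 0.026 ] exit [0.4371 0.238  0.026 ] 0.09345192480935262
yaw pin -81.5638817583848
top 44 219 234 290 296
[[230, 291], [220, 293], [219, 295], [228, 295]]
scene 276 427 448 257 279
[[439, 257], [436, 271], [429, 271], [427, 274], [444, 279], [448, 260]]
```

```bash
python3 - <<'E'
from h import *
np.set_printoptions(precision=4,suppress=True)
o=np.array([.4348,.2534]);d=np.array([.147,-.989])
for n in("top0.npz","scene0.npz"):
  e=np.array([-d[1],d[0]])
  for z in(.06,0.):
    print(n,z,[proj(n,[*(o+a*d+b*e),z]).round(1).tolist() for a,b in((.014,.008),(.014,-.008),(-.014,-.008),(-.014,.008))])
  print("foot",proj(n,[*(o+.034*d),.003]),"tip",proj(n,[*(o+.109*d),.026]))
# wood edges
for n in("top","scene"):
    im=np.load(n+"0.npz")["image"]; hsv=cv2.cvtColor(im,cv2.COLOR_RGB2HSV)
    m=((hsv[...,1]>90)&(hsv[...,0]>8)&(hsv[...,0]<24)).astype(np.uint8)
    nl,L,st,c=cv2.connectedComponentsWithStats(m)
    for i in np.argsort(-st[1:,4])[:6]+1: print(n,i,st[i])
E
```

```text
top0.npz 0.06 [[226.6, 289.3], [227.6, 295.0], [217.6, 296.8], [216.7, 291.1]]
top0.npz 0.0 [[230.8, 288.2], [231.7, 293.7], [222.1, 295.4], [221.2, 289.9]]
foot [237.8587 289.7723] tip [262.4499 285.5571]
scene0.npz 0.06 [[436.7, 258.9], [439.1, 255.3], [450.2, 259.0], [447.8, 262.7]]
scene0.npz 0.0 [[433.7, 277.8], [436.1, 274.1], [446.8, 277.8], [444.5, 281.5]]
foot [427.4839 272.3606] tip [400.6063 255.709 ]
top 2 [ 232  157  147   68 6695]
top 1 [ 179  106  121   41 4544]
top 7 [   0  186   50  102 3277]
top 10 [ 603  212   37  147 3077]
top 83 [ 555  312   64   48 1123]
top 15 [461 245  33  32 591]
scene 106 [    0    23   104   189 13514]
scene 460 [ 217  322  166  137 9840]
scene 124 [  82   34  146  140 8808]
scene 415 [ 214  230  165  134 8229]
scene 133 [ 276   39   92   66 4464]
scene 142 [ 374   43   23   65 1149]
```

```bash
cat >> h.py <<'E'
from scipy.spatial.transform import Rotation as Ro
def to(x,y,z,yaw=None):
    "tool-frame cm increments to world target; yaw=angle of tool x, deg"
    o=sensors.get_obs(); R=Ro.from_rotvec(o["tool_rot"]).as_matrix()
    cur=np.degrees(np.arctan2(R[1,0],R[0,0]))
    d=R.T@(np.array([x,y,z])-o["tool_pos"])*100
    print("t",round(o["t"],2),"pos",o["tool_pos"].round(4),"yaw",cur.round(2),"inc",d.round(2),"twist",None if yaw is None else -((yaw-cur+180)%360-180).round(2),"F",o["contact_force"].round(2),"op",round(o["opening"],4))
E
python3 - <<'E'
from h import *
to(.48,-.35,.26,40);to(.5,0,.26,70);to(.433,.252,.2,98.4)
E
```

```text
t 0.1 pos [ 0.1892 -0.5951  0.2472] yaw 17.64 inc [ 35.14 -14.55  -1.25] twist -22.36 F [-0.8  -0.18 -0.6 ] op 0.0855
t 0.1 pos [ 0.1892 -0.5951  0.2472] yaw 17.64 inc [ 47.65 -47.3   -1.18] twist -52.36 F [-0.8  -0.18 -0.6 ] op 0.0855
t 0.1 pos [ 0.1892 -0.5951  0.2472] yaw 17.64 inc [ 48.9  -73.33   4.87] twist -80.76 F [-0.8  -0.18 -0.6 ] op 0.0855
```

Call:
move_arm(increments=[[5.5,-2.3,-0.3,-6,8.54],[11,-4.6,-0.6,-12,8.54],[16.5,-6.9,-0.9,-18,8.54],[22,-9.2,-1.2,-24,8.54],[27,-12,-1.2,-30,8.54]])

```text
t: 0.72
tool_pos: [0.4116, -0.3979, 0.2601]
tool_rot: [2.872, 1.274, 0.0]
contact_force: [0.8, 0.3, 0.4]
opening: 0.0856
```

```bash
python3 - <<'E'
from h import *
to(.5,0,.26,80);to(.435,.252,.2,98.4)
E
```

```text
t 0.72 pos [ 0.4116 -0.3979  0.2601] yaw 47.84 inc [ 3.543e+01 -2.016e+01  2.000e-02] twist -32.16 F [0.79 0.26 0.43] op 0.0856
t 0.72 pos [ 0.4116 -0.3979  0.2601] yaw 47.84 inc [ 49.75 -41.89   6.02] twist -50.56 F [0.79 0.26 0.43] op 0.0856
```

Call:
move_arm(increments=[[5.2,-3,0,-6,8.54],[10.4,-6,0,-12,8.54],[15.6,-9,0,-18,8.54],[20.8,-12,0,-25,8.54],[26,-15,0,-32,8.54]])

```text
t: 1.35
tool_pos: [0.4745, -0.1043, 0.2599]
tool_rot: [-2.409, -2.016, -0.0]
contact_force: [1.2, 0.1, 0.8]
opening: 0.0854
```

```bash
python3 - <<'E'
from h import *
to(.435,.252,.16,98.4)
E
```

```text
t 1.35 pos [ 0.4745 -0.1043  0.2599] yaw 79.85 inc [ 34.37 -10.17  10.  ] twist -18.55 F [1.22 0.08 0.83] op 0.0854
```

Call:
move_arm(increments=[[5.7,-1.7,0,-4,8.54],[11.4,-3.4,1,-8,8.54],[17.2,-5.1,3,-12,8.54],[22.8,-6.8,5,-15,8.54],[28,-8.3,7,-18.5,8.54]])

```text
t: 1.98
tool_pos: [0.4425, 0.186, 0.1895]
tool_rot: [2.055, 2.376, 0.0]
contact_force: [0.4, -0.2, 0.1]
opening: 0.0853
```

```bash
python3 - <<'E'
from h import *
to(.435,.252,.12,98.4)
E
```

```text
t 1.98 pos [0.4425 0.186  0.1895] yaw 98.28 inc [6.64 0.2  6.95] twist -0.12 F [ 0.36 -0.21  0.15] op 0.0853
```

Call:
move_arm(increments=[[4,0.1,4,0,8.54],[6.6,0.2,6.6,0,8.54],[6.6,0.2,6.9,0,8.54]])

```text
t: 2.35
tool_pos: [0.4337, 0.2502, 0.1184]
tool_rot: [-2.053, -2.374, 0.008]
contact_force: [0.2, -0.3, 0.3]
opening: 0.0855
```

```bash
python3 - <<'E'
from h import *
to(.433,.252,.05,98.4)
o=sensors.get_obs()
out=[]
for n,(a,b,c,d) in(("top",(180,250,290,330)),("scene",(380,170,490,290))):
    i=get_image(n); np.savez(f"{n}1.npz",**i); im=i["image"][:,:,::-1].copy()
    print(n,proj(i,o["tool_pos"]+[0,0,-.017]))
    out.append(cv2.resize(im[b:d,a:c],None,fx=3.6 if n=='top' else 3.6,fy=3.6,interpolation=2))
h=max(x.shape[0] for x in out); out=[cv2.copyMakeBorder(x,0,h-x.shape[0],0,0,0) for x in out]
cv2.imwrite("pics/g1.png",np.hstack(out))
E
```

```text
t 2.35 pos [0.4337 0.2502 0.1184] yaw 98.31 inc [ 0.2  -0.    6.84] twist -0.09 F [ 0.16 -0.34  0.29] op 0.0855
top [220.12015398 294.40654655]
scene [444.77425413 244.58726096]
```

View pics/g1.png

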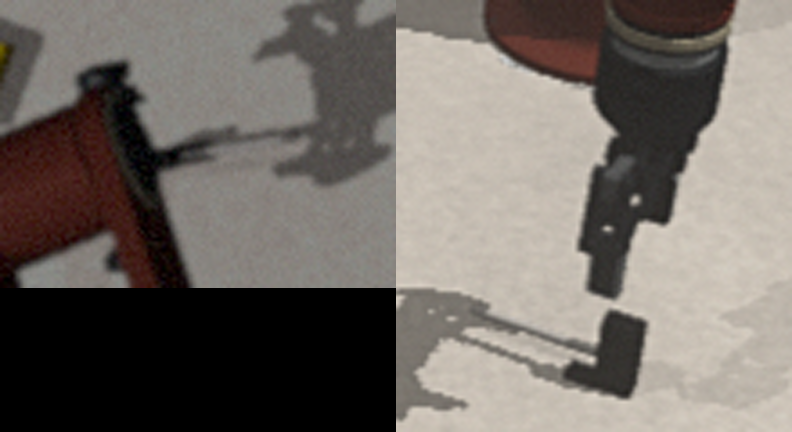

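```bash
python3 - <<'E'
from h import *
p=sensors.get_obs()["tool_pos"];y=np.array([.99,.144,0]);x=np.array([-.144,.99,0])
for s in(.043,.057):
  for w in(-.011,.011): print(s,w,proj("scene1.npz",p+s*y+w*x+[0,0,-.004]),proj("scene1.npz",p-s*y+w*x+[0,0,-.004]))
to(.433,.252,.05,98.4)
E
```

```text
0.043 -0.011 [433.51749665 247.88413471] [447.00252257 228.86079194]
0.043 0.011 [442.64495469 250.88729699] [455.81275417 231.58987769]
0.057 -0.011 [431.20072134 251.15241251] [449.0834364  225.92524422]
0.057 0.011 [440.38177365 254.20399038] [457.84391428 228.61321114]
t 2.45 pos [0.4358 0.2493 0.121 ] yaw 98.16 inc [ 0.31 -0.23  7.1 ] twist -0.24 F [ 0.04  0.05 -0.27] op 0.0856
```

Call:
move_arm(increments=[[0.2,-0.1,2.5,0,8.54],[0.4,-0.15,5,0,8.54],[0.4,-0.15,7,0,8.54],[0.4,-0.15,7.6,0,8.54],[0.4,-0.15,7.6,0,8.54]])

```text
t: 3.08
tool_pos: [0.4349, 0.2531, 0.0463]
tool_rot: [2.059, 2.372, 0.002]
contact_force: [0.1, -0.7, -0.1]
opening: 0.0856
```

Call:
move_arm(increments=[[0,0,0,0,3],[0,0,0,0,0.5],[0,0,0,0,0.5],[0,0,0,0,0.5],[0,0,0,0,0.5]], newtons=50)

```text
t: 3.7
tool_pos: [0.4342, 0.2537, 0.0456]
tool_rot: [2.058, 2.373, 0.001]
contact_force: [0.2, 0.4, 1.7]
opening: 0.0155
```

```bash
python3 - <<'E'
from h import *
to(.434,.253,.08,98.4)
i=get_image("scene"); np.savez("scene2.npz",**i); im=i["image"][:,:,::-1]
cv2.imwrite("pics/g2.png",cv2.resize(im[190:290,380:480],None,fx=6,fy=6,interpolation=2))
E
```

```text
t 3.7 pos [0.4342 0.2537 0.0456] yaw 98.14 inc [-0.06 -0.03 -3.44] twist -0.26 F [0.15 0.37 1.71] op 0.0155
```

View pics/g2.png

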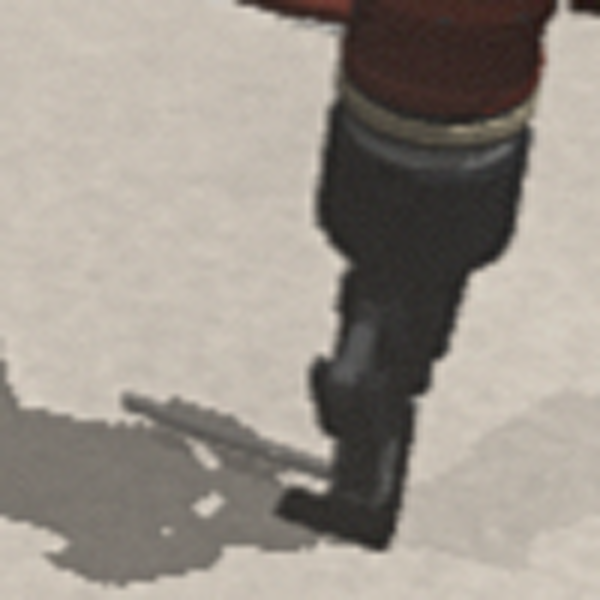

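```bash
cat >> h.py <<'E'
C=np.array([.722,.021]); YAW=-6.8
def S(xt,yt,z,yaw=YAW):
    "go so that pin tip is at step coords xt,yt (m)"
    c,s=np.cos(np.radians(YAW)),np.sin(np.radians(YAW))
    x=np.array([c,s]);y=np.array([-s,c])
    c2,s2=np.cos(np.radians(yaw)),np.sin(np.radians(yaw))
    tip=C+xt*x+yt*y; p=tip-.109*np.array([c2,s2]); to(p[0],p[1],z,yaw+180)
def where():
    o=sensors.get_obs(); R=Ro.from_rotvec(o["tool_rot"]).as_matrix()
    tip=o["tool_pos"][:2]-.109*R[:2,0]
    c,s=np.cos(np.radians(YAW)),np.sin(np.radians(YAW)); M=np.array([[c,s],[-s,c]])
    print("t %.2f tip(mm) %s z %.2f yawrel %.2f F step %s Fz %.2f Tq %s"%(o["t"],(M@(tip-C)*1000).round(2),o["tool_pos"][2]*1000,(np.degrees(np.arctan2(-R[1,0],-R[0,0]))-YAW),(M@o["contact_force"][:2]).round(2),o["contact_force"][2],o["wrist_torque"].round(2)))
E
python3 - <<'E'
from h import *
where();S(-.115,.055,.09)
E
```

```text
t 3.75 tip(mm) [-285.19   91.63] z 45.64 yawrel -75.06 F step [0.13 0.61] Fz 2.39 Tq [ 0.07 -0.01 -0.07]
t 3.75 pos [0.4342 0.2537 0.0456] yaw 98.14 inc [-16.02   4.97  -4.44] twist -75.06 F [0.2  0.59 2.39] op 0.0155
```

Call:
move_arm(increments=[[0,0,-2.2,0,0.5],[-1,0.3,-4.4,-5,0.5],[-4,1.2,-4.4,-15,0.5],[-7,2.2,-4.4,-25,0.5],[-10,3.1,-4.4,-35,0.5]])

```text
t: 4.38
tool_pos: [0.4788, 0.1579, 0.0889]
tool_rot: [-1.24, -2.886, 0.001]
contact_force: [0.9, 1.0, -0.8]
opening: 0.0152
```

```bash
python3 - <<'E'
from h import *
where();S(-.115,.055,.07)
E
```

```text
t 4.38 tip(mm) [-173.83   37.53] z 88.93 yawrel -39.72 F step [0.82 1.09] Fz -0.81 Tq [-0.01  0.   -0.02]
t 4.38 pos [0.4788 0.1579 0.0889] yaw 133.48 inc [-5.93 -1.86  1.89] twist -39.72 F [ 0.94  0.99 -0.81] op 0.0152
```

Call:
move_arm(increments=[[-1.5,-0.5,0,-9,0.5],[-3,-1,0,-18,0.5],[-4.5,-1.5,0.5,-28,0.5],[-5.9,-1.9,1,-38,0.5],[-5.9,-1.9,1.9,-39.7,0.5]])

```text
t: 5.0
tool_pos: [0.5056, 0.1023, 0.07]
tool_rot: [0.199, 3.135, 0.0]
contact_force: [-0.3, 0.5, -1.0]
opening: 0.0152
```

```bash
python3 - <<'E'
from h import *
where();S(-.115,.055,.0486)
o=sensors.get_obs()
for n,(a,b,c,d) in(("top",(230,150,390,300)),("scene",(220,180,420,330))):
    i=get_image(n); np.savez(f"{n}3.npz",**i); im=i["image"][:,:,::-1]
    cv2.imwrite(f"pics/{n}3.png",cv2.resize(im[b:d,a:c],None,fx=4,fy=4,interpolation=2))
    R=Ro.from_rotvec(o["tool_rot"]).as_matrix(); print(n,proj(i,o["tool_pos"]-R[:,0]*.109+[0,0,-.0196]))
E
```

```text
t 5.00 tip(mm) [-115.51   54.18] z 69.97 yawrel -0.47 F step [-0.39  0.41] Fz -1.01 Tq [ 0.04  0.   -0.06]
t 5.0 pos [0.5056 0.1023 0.07  ] yaw 172.73 inc [-0.05 -0.01  2.14] twist -0.47 F [-0.34  0.45 -1.01] op 0.0152
top [280.36181871 227.21312736]
scene [343.45997205 271.91507763]
```

View pics/scene3.png

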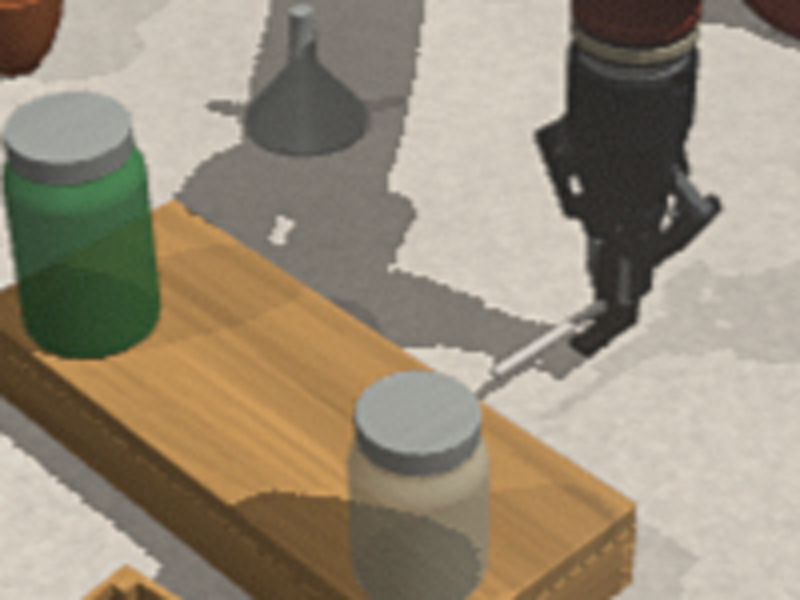

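View pics/top3.png

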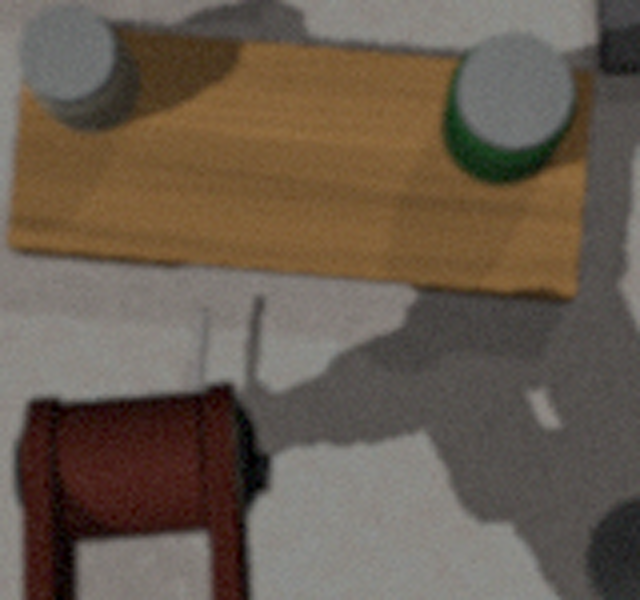

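Call:
move_arm(increments=[[0,0,1.1,-0.3,0.5],[0,0,2.1,-0.4,0.5],[0,0,2.1,-0.4,0.5]])

```text
t: 5.48
tool_pos: [0.5041, 0.103, 0.0478]
tool_rot: [-0.185, -3.133, 0.0]
contact_force: [0.1, -1.1, 0.5]
opening: 0.0153
```

```bash
python3 - <<'E'
from h import *
where();S(-.055,.057,.0486)
E
```

```text
t 5.47 tip(mm) [-117.06   55.7 ] z 47.84 yawrel 0.04 F step [ 0.23 -1.07] Fz 0.46 Tq [0.03 0.01 0.03]
t 5.47 pos [0.5041 0.103  0.0478] yaw 173.24 inc [-6.21  0.13 -0.09] twist 0.04 F [ 0.1  -1.09  0.46] op 0.0153
```

Call:
move_arm(increments=[[-1.4,0,-0.1,0,0.5],[-2.8,0,-0.1,0,0.5],[-4.2,0,-0.1,0,0.5],[-5.2,0,-0.1,0,0.5],[-5.2,0,-0.1,0,0.5]])

```text
t: 6.1
tool_pos: [0.5579, 0.0965, 0.0505]
tool_rot: [0.186, 3.136, 0.0]
contact_force: [-0.0, 0.1, 0.0]
opening: 0.0156
```

```bash
python3 -c "
from h import *
where()"
```

```text
t 6.10 tip(mm) [-62.91  55.56] z 50.47 yawrel 0.01 F step [-0.04  0.13] Fz 0.04 Tq [0.01 0.04 0.01]
```

Call:
move_arm(increments=[[-0.3,0,0,0,0.5],[-0.6,0,0.1,0,0.5],[-0.8,0,0.1,0,0.5],[-1.0,0,0.1,0,0.5],[-1.0,0,0.1,0,0.5]])

```text
t: 6.72
tool_pos: [0.567, 0.0955, 0.0494]
tool_rot: [0.185, 3.136, 0.0]
contact_force: [-1.0, 0.0, -0.9]
opening: 0.0155
```

```bash
python3 -c "
from h import *
where()"
```

```text
t 6.72 tip(mm) [-53.74  55.72] z 49.40 yawrel 0.04 F step [-1.02 -0.1 ] Fz -0.92 Tq [-0.01 -0.02  0.02]
```

Call:
move_arm(increments=[[-0.15,0,0,0,0.5],[-0.3,0,0,0,0.5],[-0.4,0,0,0,0.5],[-0.4,0,0,0,0.5]])

```text
t: 7.22
tool_pos: [0.5704, 0.0951, 0.049]
tool_rot: [-0.185, -3.135, 0.0]
contact_force: [-1.2, -0.0, -1.6]
opening: 0.0151
```

```bash
python3 -c "
from h import *
where()"
```

```text
t 7.22 tip(mm) [-50.3   55.66] z 48.97 yawrel 0.04 F step [-1.16 -0.18] Fz -1.55 Tq [ 0.04  0.26 -0.01]
```

Call:
move_arm(increments=[[-0.1,0,0,0,0.5],[-0.2,0,0,0,0.5],[-0.2,0,0,0,0.5]])

```text
t: 7.6
tool_pos: [0.5709, 0.095, 0.0487]
tool_rot: [-0.185, -3.131, 0.0]
contact_force: [-8.0, 1.0, 3.5]
opening: 0.0154
```

Call:
move_arm(increments=[[-0.1,0,0,0,0.5],[-0.2,0,0,0,0.5],[-0.2,0,0,0,0.5]])

```text
t: 7.98
tool_pos: [0.571, 0.0949, 0.0482]
tool_rot: [-0.185, -3.126, 0.001]
contact_force: [-14.5, 1.4, 6.6]
opening: 0.0149
```

```bash
python3 -c "
from h import *
where()"
```

```text
t 7.97 tip(mm) [-49.68  55.56] z 48.22 yawrel 0.04 F step [-14.56  -0.35] Fz 6.61 Tq [ 0.02  1.79 -0.19]
```

Call:
move_arm(increments=[[0.15,0,0,0,0.5],[0.15,-0.1,0,0,0.5],[0.15,-0.25,0,0,0.5],[0.15,-0.4,0,0,0.5]])

```text
t: 8.48
tool_pos: [0.5705, 0.0923, 0.0483]
tool_rot: [-0.183, -3.131, -0.004]
contact_force: [-6.3, 5.7, 0.4]
opening: 0.015
```

```bash
python3 -c "
from h import *
where()"
```

```text
t 8.47 tip(mm) [-49.85  53.06] z 48.32 yawrel 0.12 F step [-6.91  4.93] Fz 0.38 Tq [1.   1.13 0.52]
```

Call:
move_arm(increments=[[0,-0.12,0,0,0.5],[0,-0.24,0,0,0.5],[0,-0.36,0,0,0.5],[0,-0.48,0,0,0.5]])

```text
t: 8.98
tool_pos: [0.5699, 0.0873, 0.0479]
tool_rot: [-0.183, -3.13, -0.003]
contact_force: [-6.4, 4.6, -0.7]
opening: 0.0154
```

Call:
move_arm(increments=[[0,-0.12,0,0,0.5],[0,-0.24,0,0,0.5],[0,-0.36,0,0,0.5],[0,-0.48,0,0,0.5]])

```text
t: 9.48
tool_pos: [0.5693, 0.0825, 0.0479]
tool_rot: [-0.183, -3.13, -0.003]
contact_force: [-5.8, 4.1, -0.4]
opening: 0.0155
```

```bash
python3 -c "
from h import *
where()"
```

```text
t 9.47 tip(mm) [-49.89  43.21] z 47.87 yawrel 0.12 F step [-6.26  3.41] Fz -0.37 Tq [0.82 1.01 0.42]
```

Call:
move_arm(increments=[[0,-0.12,0,0,0.5],[0,-0.24,0,0,0.5],[0,-0.36,0,0,0.5],[0,-0.48,0,0,0.5]])

```text
t: 9.98
tool_pos: [0.5688, 0.0777, 0.0479]
tool_rot: [-0.183, -3.13, -0.003]
contact_force: [-6.1, 4.8, -1.3]
opening: 0.0157
```

Call:
move_arm(increments=[[0,-0.12,0,0,0.5],[0,-0.24,0,0,0.5],[0,-0.36,0,0,0.5],[0,-0.48,0,0,0.5]])

```text
t: 10.48
tool_pos: [0.5682, 0.073, 0.0479]
tool_rot: [-0.183, -3.13, -0.003]
contact_force: [-5.1, 4.2, -1.2]
opening: 0.0153
```

```bash
python3 -c "
from h import *
where()"
```

```text
t 10.47 tip(mm) [-49.86  33.61] z 47.88 yawrel 0.11 F step [-5.59  3.54] Fz -1.20 Tq [0.83 1.03 0.44]
```

Call:
move_arm(increments=[[0,-0.12,0,0,0.5],[0,-0.24,0,0,0.5],[0,-0.36,0,0,0.5],[0,-0.48,0,0,0.5]])

```text
t: 10.98
tool_pos: [0.5677, 0.0682, 0.0479]
tool_rot: [-0.183, -3.13, -0.003]
contact_force: [-5.2, 4.9, -0.7]
opening: 0.0153
```

Call:
move_arm(increments=[[0,-0.12,0,0,0.5],[0,-0.24,0,0,0.5],[0,-0.36,0,0,0.5],[0,-0.48,0,0,0.5]])

```text
t: 11.48
tool_pos: [0.5671, 0.0634, 0.0479]
tool_rot: [-0.183, -3.13, -0.003]
contact_force: [-5.1, 4.0, -0.4]
opening: 0.0154
```

Call:
move_arm(increments=[[0,-0.12,0,0,0.5],[0,-0.24,0,0,0.5],[0,-0.36,0,0,0.5],[0,-0.48,0,0,0.5]])

```text
t: 11.98
tool_pos: [0.5665, 0.0586, 0.0479]
tool_rot: [-0.183, -3.13, -0.003]
contact_force: [-5.9, 4.2, -1.4]
opening: 0.0153
```

```bash
python3 -c "
from h import *
where()"
```

```text
t 11.97 tip(mm) [-49.83  19.18] z 47.88 yawrel 0.11 F step [-6.36  3.52] Fz -1.41 Tq [0.86 1.01 0.44]
```

Call:
move_arm(increments=[[0,-0.12,0,0,0.5],[0,-0.24,0,0,0.5],[0,-0.36,0,0,0.5],[0,-0.48,0,0,0.5]])

```text
t: 12.48
tool_pos: [0.566, 0.0539, 0.0479]
tool_rot: [-0.183, -3.13, -0.003]
contact_force: [-5.3, 4.4, -1.0]
opening: 0.015
```

Call:
move_arm(increments=[[0,-0.12,0,0,0.5],[0,-0.24,0,0,0.5],[0,-0.36,0,0,0.5],[0,-0.48,0,0,0.5]])

```text
t: 12.98
tool_pos: [0.5654, 0.0491, 0.0479]
tool_rot: [-0.183, -3.13, -0.003]
contact_force: [-5.5, 3.9, -1.1]
opening: 0.0152
```

Call:
move_arm(increments=[[0,-0.12,0,0,0.5],[0,-0.24,0,0,0.5],[0,-0.36,0,0,0.5],[0,-0.48,0,0,0.5]])

```text
t: 13.48
tool_pos: [0.5648, 0.0443, 0.0479]
tool_rot: [-0.183, -3.13, -0.003]
contact_force: [-5.5, 4.0, -0.3]
opening: 0.0152
```

```bash
python3 -c "
from h import *
where()"
```

```text
t 13.47 tip(mm) [-49.82   4.79] z 47.87 yawrel 0.11 F step [-5.98  3.28] Fz -0.28 Tq [0.75 1.06 0.4 ]
```

Call:
move_arm(increments=[[0,-0.12,0,0,0.5],[0,-0.24,0,0,0.5],[0,-0.36,0,0,0.5],[0,-0.48,0,0,0.5]])

```text
t: 13.98
tool_pos: [0.5643, 0.0396, 0.0479]
tool_rot: [-0.183, -3.13, -0.003]
contact_force: [-5.0, 4.2, -0.6]
opening: 0.0154
```

Call:
move_arm(increments=[[0,-0.12,0,0,0.5],[0,-0.24,0,0,0.5],[0,-0.36,0,0,0.5],[0,-0.48,0,0,0.5]])

```text
t: 14.48
tool_pos: [0.5637, 0.0348, 0.0479]
tool_rot: [-0.183, -3.13, -0.003]
contact_force: [-6.1, 3.9, -0.5]
opening: 0.0154
```

```bash
python3 -c "
from h import *
where()"
```

```text
t 14.47 tip(mm) [-49.81  -4.84] z 47.87 yawrel 0.11 F step [-6.52  3.12] Fz -0.53 Tq [0.74 0.99 0.4 ]
```

Call:
move_arm(increments=[[0,-0.12,0,0,0.5],[0,-0.24,0,0,0.5],[0,-0.36,0,0,0.5],[0,-0.48,0,0,0.5]])

```text
t: 14.98
tool_pos: [0.5632, 0.03, 0.0478]
tool_rot: [-0.183, -3.13, -0.003]
contact_force: [-5.6, 4.5, -0.4]
opening: 0.015
```

Call:
move_arm(increments=[[0,-0.12,0,0,0.5],[0,-0.24,0,0,0.5],[0,-0.36,0,0,0.5],[0,-0.48,0,0,0.5]])

```text
t: 15.48
tool_pos: [0.5626, 0.0253, 0.0478]
tool_rot: [-0.183, -3.13, -0.003]
contact_force: [-5.9, 5.1, -0.5]
opening: 0.0152
```

```bash
python3 -c "
from h import *
where()"
```

```text
t 15.47 tip(mm) [-49.78 -14.42] z 47.85 yawrel 0.11 F step [-6.47  4.4 ] Fz -0.46 Tq [0.81 0.97 0.37]
```

Call:
move_arm(increments=[[0,-0.12,0,0,0.5],[0,-0.24,0,0,0.5],[0,-0.36,0,0,0.5],[0,-0.48,0,0,0.5]])

```text
t: 15.98
tool_pos: [0.5653, 0.0187, 0.0496]
tool_rot: [0.186, 3.134, -0.001]
contact_force: [-0.4, -1.6, -1.6]
opening: 0.0153
```

Call:
move_arm(increments=[[0,-0.12,0,0,0.5],[0,-0.24,0,0,0.5],[0,-0.36,0,0,0.5],[0,-0.48,0,0,0.5]])

```text
t: 16.48
tool_pos: [0.5639, 0.0144, 0.0494]
tool_rot: [0.185, 3.136, 0.0]
contact_force: [-0.1, 0.1, -0.8]
opening: 0.0154
```

```bash
python3 -c "
from h import *
where()"
```

```text
t 16.48 tip(mm) [-47.16 -25.16] z 49.42 yawrel 0.04 F step [-0.14  0.05] Fz -0.76 Tq [ 0.05  0.02 -0.  ]
```

Call:
move_arm(increments=[[0,0.1,0.1,0,0.5],[-0.2,0.15,0.1,0,0.5],[-0.4,0.15,0.1,0,0.5]])

```text
t: 16.85
tool_pos: [0.5681, 0.0156, 0.0483]
tool_rot: [-0.185, -3.136, 0.0]
contact_force: [-0.3, 0.8, -0.3]
opening: 0.0157
```

```bash
python3 -c "
from h import *
where()"
```

```text
t 16.85 tip(mm) [-43.19 -23.49] z 48.27 yawrel 0.05 F step [-0.38  0.8 ] Fz -0.32 Tq [ 0.04 -0.01 -0.01]
```

In the slot, 7 mm past the rail face with no load. I'll push on.

Call:
move_arm(increments=[[-0.4,0,0,0,0.5],[-0.8,0,0,0,0.5],[-1.2,0,0,0,0.5],[-1.6,0,0,0,0.5],[-1.6,0,0,0,0.5]])

```text
t: 17.48
tool_pos: [0.5842, 0.0136, 0.0484]
tool_rot: [0.185, 3.136, 0.0]
contact_force: [-0.3, -1.1, 0.2]
opening: 0.0152
```

```bash
python3 -c "
from h import *
where()"
```

```text
t 17.48 tip(mm) [-26.94 -23.63] z 48.38 yawrel 0.03 F step [-0.13 -1.17] Fz 0.16 Tq [-0.01  0.02  0.01]
```

Call:
move_arm(increments=[[-0.3,0,0.1,0,0.5],[-0.6,0,0.15,0,0.5],[-0.75,0,0.2,0,0.5],[-0.85,0,0.2,0,0.5],[-0.85,0,0.2,0,0.5]])

```text
t: 18.1
tool_pos: [0.5923, 0.0126, 0.0463]
tool_rot: [-0.185, -3.136, -0.0]
contact_force: [-0.0, -0.2, -0.6]
opening: 0.0152
```

```bash
python3 -c "
from h import *
where()"
```

```text
t 18.10 tip(mm) [-18.76 -23.6 ] z 46.32 yawrel 0.03 F step [ 0.02 -0.15] Fz -0.56 Tq [-0.    0.01  0.02]
```

Call:
move_arm(increments=[[-0.1,0,0,0,0.5],[-0.2,0,0.03,0,0.5],[-0.25,0,0.05,0,0.5],[-0.25,0,0.05,0,0.5]])

```text
t: 18.6
tool_pos: [0.5933, 0.0126, 0.0457]
tool_rot: [-0.185, -3.132, -0.0]
contact_force: [-6.6, 1.2, 3.6]
opening: 0.0151
```

```bash
python3 -c "
from h import *
where()"
```

```text
t 18.60 tip(mm) [-17.76 -23.53] z 45.67 yawrel 0.05 F step [-6.67  0.38] Fz 3.56 Tq [0.08 0.96 0.  ]
```

Call:
move_arm(increments=[[0,0,0.05,0,0.5],[0,0,0.08,0,0.5],[0,0,0.08,0,0.5]])

```text
t: 18.98
tool_pos: [0.5933, 0.0126, 0.0456]
tool_rot: [-0.185, -3.132, -0.0]
contact_force: [-9.7, 0.9, 8.8]
opening: 0.0152
```

```bash
python3 - <<'E'
from h import *
where()
i=get_image("scene"); im=i["image"][:,:,::-1]
cv2.imwrite("pics/s4.png",cv2.resize(im[170:320,250:420],None,fx=4,fy=4,interpolation=2))
E
```

```text
t 18.98 tip(mm) [-17.76 -23.53] z 45.62 yawrel 0.05 F step [-9.78 -0.21] Fz 8.76 Tq [ 0.07  1.43 -0.01]
```

View pics/s4.png

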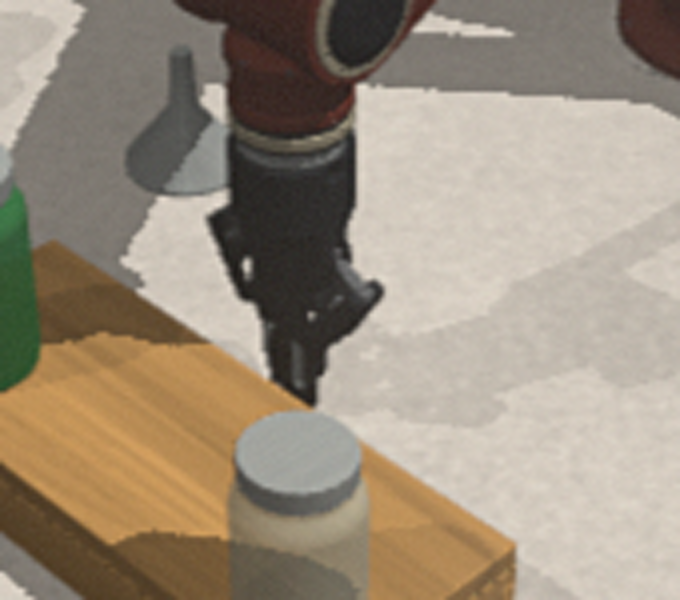

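The picture shows the gripper at the step's front edge, near (295,390) in the crop. The rod is hidden under the lip and the jars haven't moved. The tip presses the slot bottom with about 10 N and the pin is on the counter. I'll relax the press a little and then open.

Call:
move_arm(increments=[[0.05,0,-0.08,0,0.5],[0.05,0,-0.08,0,0.5],[0.05,0,-0.08,0,4],[0.05,0,-0.08,0,4],[0.05,0,-0.08,0,4]])

```text
t: 19.65
tool_pos: [0.5947, 0.0124, 0.046]
tool_rot: [0.185, 3.135, -0.0]
contact_force: [0.0, 0.0, -0.2]
opening: 0.0399
```

```bash
python3 -c "
from h import *
where()"
```

```text
t 19.65 tip(mm) [-16.36 -23.59] z 46.03 yawrel 0.03 F step [0.   0.03] Fz -0.21 Tq [-0.04 -0.02  0.04]
```

Call:
move_arm(increments=[[0,0,-1.5,0,4],[0,0,-4,0,4],[0.5,0,-8,0,4],[3,0,-12,0,4],[7,0,-15,0,4]])

```text
t: 20.27
tool_pos: [0.5255, 0.0205, 0.1996]
tool_rot: [0.185, 3.132, -0.0]
contact_force: [0.0, -0.0, 0.8]
opening: 0.04
```

Call:
move_arm(increments=[[3,3,-2,0,4],[4,8,-3,0,4],[4,13,-3,0,4],[4,18,-3,0,4],[4,20,-3,0,4]])

```text
t: 20.9
tool_pos: [0.5087, 0.2261, 0.2272]
tool_rot: [0.181, 3.135, 0.001]
contact_force: [0.2, -1.2, -0.7]
opening: 0.0401
```

```bash
python3 - <<'E'
from h import *
where()
np.set_printoptions(precision=4,suppress=True)
for n,(a,b,c,d) in(("top",(220,145,390,280)),("scene",(250,180,420,320))):
    i=get_image(n); np.savez(n+"5.npz",**i); im=i["image"][:,:,::-1]
    cv2.imwrite(f"pics/{n}5.png",cv2.resize(im[b:d,a:c],None,fx=4,fy=4,interpolation=2))
    c,s=np.cos(np.radians(YAW)),np.sin(np.radians(YAW));x=np.array([c,s]);y=np.array([-s,c])
    o=C+(-.1268)*x-.0236*y
    print(n,[(a2,z,(proj(i,[*(o+a2*x),z])).round(1)) for a2,z in((-.014,.06),(.014,.06),(-.014,0),(.034,.006))])
    cv2.imwrite(f"pics/{n}5full.png",im)
E
```

```text
t 20.90 tip(mm) [-127.13  178.77] z 227.15 yawrel 0.18 F step [ 0.31 -1.2 ] Fz -0.68 Tq [-0.03 -0.05 -0.01]
top [(-0.014, 0.06, array([307. , 238.5])), (0.014, 0.06, array([307.9, 228.5])), (-0.014, 0, array([307.7, 239.5])), (0.034, 0.006, array([309.1, 223. ]))]
scene [(-0.014, 0.06, array([328.1, 249.6])), (0.014, 0.06, array([319.9, 254.6])), (-0.014, 0, array([328.2, 268.3])), (0.034, 0.006, array([314.4, 275.2]))]
```

View pics/scene5.png

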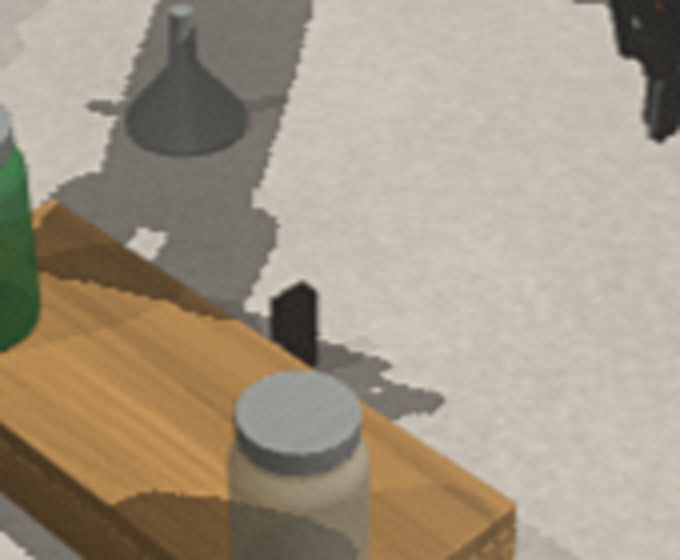

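View pics/top5.png

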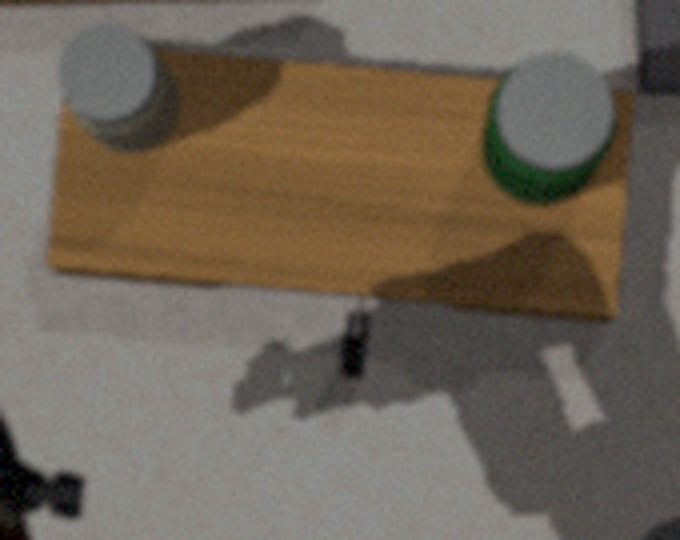

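View pics/scene5full.png

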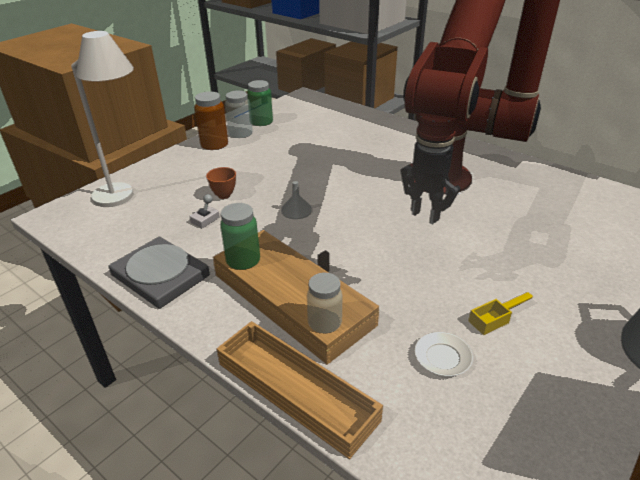

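The scene view shows the pin upright at (323,260), against the step's front. In the top crop its rear end is at (352,377), within about 1 px of the predicted home pose. The jars, funnel, crock, switch, scoop and saucer are where they were. Handing in.

```bash
python3 - <<'E'
from h import *
a=np.load("scene0.npz")["image"].astype(int);b=np.load("scene5.npz")["image"].astype(int)
for n,(u,v,w,h) in dict(jarb=(222,206,38,30),jara=(308,277,34,15),scoop=(470,292,64,42),saucer=(414,334,60,46),switch=(188,192,32,36)).items(): print(n,np.abs(a-b)[v:v+h,u:u+w].mean().round(2))
print(order.finish_job())
E
```

```text
jarb 4.14
jara 5.69
scoop 5.12
saucer 6.15
switch 5.01
the job is handed in; nothing more can be done
None
```

The jar step is locked: the pin is fully home in the latch slot, standing upright on the counter and released. I handed the job in at about 21 s of the 64 s allowed.

- **Finding the slot:** I put the rod in under the lip and felt along the hidden rail with about 6–8 N. The highest reading was a brief 15 N at first contact, against the 25 N limit. The rod dropped in at about y = -23 mm in the step's frame.
- **Pushing home:** The rod went in freely and stopped at the bottom 32 mm past the rail face, matching the slot's stated depth. It read about 10 N at the bottom.
- **Pin position:** After release, both camera views show the pin upright within about 1 pixel (roughly 3 mm) of the predicted home pose. I didn't touch it again to confirm the tip still rests on the bottom.
- **Other things:** Before-and-after pictures differ by only about 4–6 grey levels at the jars, scoop, saucer and switch. I took that as noise. The funnel and crock I checked only by eye, and they look unmoved.
- **A disagreement:** My first step corners from the two cameras differed by up to about 9 mm. Feeling by contact made that harmless; the rail was about 5 mm from where I had placed it.

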